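Set the hotplate's child-safe dial

ROBOT

A 6-joint arm with a two-finger parallel gripper is mounted at the origin on a cart in front of the work surface, level with it; the furniture and walls round the work are solid. World frame = base frame: x ahead of the robot, y to its left, z up, the work surface at z = 0. Lengths are in mm, angles in rad, forces in N, time in s.
With the tool pointing down it reaches from about 425 to 1125 mm from the base axis. Payload 14.9 kg.
Tool frame: the origin (TCP) lies at the very end of the fingers, on their centre line; the grasp point (between the pads) lies 19 mm behind it; y points along the fingers, z is the direction in which the jaws open and shut, and the axes are right-handed (so a half turn about y gives the same grasp; the last joint's range is limited). The gripper opens to 91 mm and grips with 3 to 60 N. Pads are 32 mm wide; open, the fingers measure 118 mm over their backs; the gripper's body (76 mm by 178 mm) begins 60 mm behind the grasp point.
Start: joints at [1.273, 0.379, 1.734, -0, 1.028, -0.033], TCP at [183.208, 675.613, 213.932] pointing down, gripper open.
Joint ranges: [-2.77, 2.77], [-0.74, 2.19], [0, 2.66], [-1.06, 4.2], [0.31, 2.87], [-3.08, 3.08]. Speed limits (rad/s): [1.89, 1.89, 2.39, 3.14, 3.14, 3.14].

INTERFACE

Orientations are given as [roll, pitch, yaw] about the fixed x, y, z axes, in that order (R = Rz(yaw) Ry(pitch) Rx(roll)).
In Python, from bench import read_state, read_camera, job gives the robot as it stands. The module is installed in compiled form; this text tells all that it offers.
- The arm moves only by the tool servo_tool, never from a script. Its arguments are lists of equal length, an entry for each row: "xyz": the shift along the tool's x, y, z in m, a list of three; "turn": the turn, a rotation vector about the tool's x, y, z in rad, a list of three; "jaw": the opening in per cent of the stroke, from 0 (shut) to 100 (fully open). In form: {"xyz": [[x, y, z], ...], "turn": [[rx, ry, rz], ...], "jaw": [jaw, ...]}. A call has 1 to 20 rows; each row is the pose to reach, as a shift and turn from the pose measured when the call began, along the tool's axes at that moment; what a row does not reach only later rows make up. A row lasts 1/8 s, in which the tool goes at most 62.5 mm and 10.7 degrees, less where a joint would pass 70% of its speed; a pose out of reach is approached as far as the arm can. A call with a gripper value outside its range is refused whole. The fingers move at their own pace and stop on an object; "grip_force" is the grip in N (left out, the last holds). Time passes only in rows, so rows that repeat a pose let the fingers close. It gives the time, the measured TCP pose, the force and the opening at its end, in the units of the state.
- read_state(): the state, without advancing time (a new reading comes with each control period).
- read_camera(name): name is "scene" or "top" or "wrist"; returns a dict with "pixels" (480x640x3 uint8, blue, green, red), "mtx" (3x3 intrinsics, pixels), "world_from_camera" (4x4, takes a point from camera to world coordinates); the wrist camera has in their place "T_tool_cam" (4x4, takes a point from camera to tool coordinates, whose origin is the TCP and whose axes are the tool frame's). Camera axes: x right, y down, z forward; pixel columns grow to the right and rows downward; lengths in mm; the calibration is good to about 2 mm. A picture is of the moment at which its call begins: read the wrist's pose just before it. There is no depth.
- job.finish_job(): hands the job in, once; it reports no verdict.
The state is a dict: "time_s": time; "q": joint angles; "joint_vel": joint speeds; "joint_efforts": joint torques, N m; "tcp_pos": TCP position; "tool_rot": TCP orientation; "contact_force": force on the tool from outside, world axes, zero at the start; "moment": the same for the moment, N m; "width": opening from 0.0 (shut) to 1.0 (fully open).
Only numpy, scipy, OpenCV 4.12 (cv2) and the standard library are available. Lean on these libraries where they do the work, as an engineer would, in place of code of your own. Each camera call takes 0.05 s, during which the arm holds its last target. There are 200 camera calls.

TASK

Switch the portable hotplate on to the two-dot setting: pull its child-safe dial up out of its lock while it still points to off, turn it clockwise until the white pointer is at the two dots, then push it down into the notch there with a firm press (about 12 N on its seat) so that it is fully home, and let go. Feel your way: never force the dial against its lock, stop or seat, and leave the jars, shaker, spice pot and spoon where they stand.

Things in the scene. Friction and masses are not known exactly. Their poses are not given: they have to be found in the camera images.
- hotplate: Portable hotplate fixed on the worktop, white housing 270 (x) x 250 (y) x 56 mm high, dark round cooking plate on its far part. Origin on the worktop under its centre; +x from the dial to the cooking plate, y left, z up. Printed marks round the dial: off (short black bar) towards +x, then clockwise from above one dot at 0.72, two dots at 1.32, three dots at 1.92 rad.
- dial_axis (a point): Fixed point of the hotplate on the dial's vertical axis, 42 mm above the housing's top face (98 mm above the worktop): the middle of the dial's upper face is there when dial_pull is 0. It does not move with the dial.
- two_dots (a point): Middle of the printed two-dot mark on the housing's top face, 36.5 mm from the dial's axis.
- dial_top (a point): Middle of the upper face of the dial's grip bar; moves with the dial. Its x axis points along the bar to the end with the white pointer line. The bar is black, 46 mm long (x), 14 mm thick (y); its flat sides reach 29 mm down from this point to the disc, 54 mm across and 6 mm thick, that carries the bar.
- dial_knob: The dial itself (disc and grip bar, 120 g with its shaft). Origin on its axis at the disc's underside, 35 mm under dial_top; axes as dial_top.
- dial_bezel: Thin aluminium ring, 59 mm across, under the dial, fixed to the hotplate; behind it, out of sight, are the notches that lock the dial and the stop that ends its pull. Origin on the dial's axis in the housing's top face, 56 mm above the worktop. More than 22 N between dial and notches or stop damages the lock.
- dial_seat: Hidden rubber seat inside the housing, on which the dial lands when pushed home. Origin as dial_bezel. It gives about 0.5 mm at 10 N; its height differs from unit to unit, so home is felt, not measured. The dial counts as seated after a firm press: 8 to 22 N on the seat (after the 5 N of friction) for 0.1 s or more; more than 22 N damages it.
- dial_pull (a joint): How far the dial is pulled out (up), m: 0 about as it starts; fully home on the seat lies somewhere from 0 to -0.0045, differing from unit to unit; about 0.0105 at the pull-out stop. Moves against about 5 N of friction and stays where left. A pin under it sits in a notch when in, so it turns freely only when out by more than about 0.0085.
- dial_turn (a joint): Angle of the dial, rad, growing clockwise from above: 0 off, 0.72 one dot, 1.32 two dots, 1.92 three dots. Turning takes about 0.05 N m. The hidden notches may lie up to 0.13 rad off the marks; the off notch has 0.19 play either way, the dotted ones 0.07. Their edges are round, so a dial free to turn slides into the notch as it is pressed; one held askew jams.
- mustard_jar: Jar with a red lid, 60x60x80 mm, loose bystander; origin under its centre.
- table_spoon: Metal spoon lying flat, 188x39x16 mm, loose bystander; origin under its middle.
- salt_shaker: Glass shaker with a grey top, 44x44x90 mm, loose bystander; origin under its centre.
- spice_pot: Spice jar with white cap and green label, 41x41x99 mm, loose bystander; origin under its centre.
- dark_jar: Jar with a pale lid, 62x62x85 mm, loose bystander; origin under its centre.

How it is judged (in metres and radians):
On the way, in this order (a step that is already met when the one before it is completed fails the run):
1. the dial is pulled out of its lock while still near off (value of joint dial_pull between 0.008 and 0.02 m and value of joint dial_turn between -0.3 and 0.3 rad), for 0.1 s.
2. the pulled-out dial is turned to the two dots (value of joint dial_pull between 0.005 and 0.02 m and value of joint dial_turn between 1.1 and 1.54 rad), for 0.1 s.
3. the dial is pressed down firmly on its seat in the two-dot notch (value of joint dial_pull between -0.008 and 0.0015 m and value of joint dial_turn between 1.1 and 1.54 rad and contact force between dial_knob and dial_seat above 8 N), for 0.1 s.
At the end, for the whole second after the job is handed in: After it was pressed down firmly on its seat in the two-dot notch, the dial is at rest, dial_pull below 0.0015, with its pointer within 0.22 rad of the two dots (1.32 rad) (value of joint dial_pull between -0.008 and 0.0015 m and value of joint dial_turn between 1.1 and 1.54 rad and angular speed of dial_knob below 0.05 rad/s and linear speed of dial_knob below 0.01 m/s); the robot touches nothing.
It fails at once if the dial is forced against its seat (over 22 N) (contact force between dial_knob and dial_seat above 22 N).
It fails at once if the dial is forced against its lock or its pull-out stop (over 22 N) (contact force between dial_knob and dial_bezel above 22 N).
It fails at once if a jar, the shaker, the spice pot or the spoon is shifted by more than 20 mm (distance of any of mustard_jar, table_spoon, salt_shaker, spice_pot, dark_jar from where it was at the start of the episode above 0.02 m).
It also fails if it takes over 64 s, if anything falls off the work surface, if the arm or the gripper's body presses on something with over 40 N, if the wrist force passes 120 N, or if a joint passes its speed limit or range.

## Working session

There is one attempt and no reset: what is moved stays moved. The work goes in short steps, Python scripts to look and compute and a tool call to move; the robot and the scene stay as the last step left them, time stands still between calls to the robot, and variables do not carry over. Pictures are saved under pics/ and viewed, about 8 in all and at most 12, crops included, and the job is handed in when it is done.

Besides the shell and the picture viewer there is one more tool, called by a JSON object that holds its "name" and its "arguments". servo_tool: Moves the arm, as the interface text tells. Its arguments: {"type":"object","properties":{"xyz":{"type":"array","items":{"type":"array","items":{"type":"number"}}},"turn":{"type":"array","items":{"type":"array","items":{"type":"number"}}},"jaw":{"type":"array","items":{"type":"number"}},"grip_force":{"type":"number"}},"required":["xyz","turn","jaw"]}

```bash
mkdir -p pics; cat > h.py <<'E'
import numpy as np, cv2
from bench import read_state, read_camera, job
from scipy.spatial.transform import Rotation as R
def ray(c,uv,z,T=None):
    T=c["world_from_camera"] if T is None else T
    T=np.array(T); d=T[:3,:3]@np.linalg.solve(np.array(c["mtx"]),[uv[0],uv[1],1]); o=T[:3,3]
    return o+d*(z-o[2])/d[2]
def Ttool(s):
    T=np.eye(4); T[:3,:3]=R.from_euler('xyz',s["tool_rot"]).as_matrix(); T[:3,3]=s["tcp_pos"]; return T
E
python3 - <<'E'
from h import *
s=read_state(); print(s)
for n in("scene","top"):
    c=read_camera(n); cv2.imwrite(f"pics/{n}0.png",c["pixels"]); print(n,np.round(c["world_from_camera"],3),c["mtx"])
print(np.round(Ttool(s),3))
E
```

```text
{'time_s': 0.0, 'q': array([ 1.27269678e+00,  3.79405396e-01,  1.73475304e+00,  2.27692704e-05,
        1.02851486e+00, -3.33332910e-02]), 'joint_vel': array([-6.84860851e-04, -1.61558507e-03,  6.57812327e-04, -8.28537281e-05,
        6.92813796e-04, -6.13485889e-04]), 'joint_efforts': array([ 2.22147937e-03, -7.63707590e+01, -4.34374559e+01,  6.51434949e-02,
        4.23585589e-02, -8.26359746e-05]), 'tcp_pos': array([183.08854128, 675.23373023, 213.3042105 ]), 'tool_rot': array([-1.57187572e+00,  5.54938816e-05, -2.64778048e-01]), 'contact_force': array([-0.08043621, -0.20982187, -0.13455441]), 'moment': array([-0.01290678, -0.00696936, -0.01112184]), 'width': 0.9934347597487062}
scene [[-6.92000e-01 -5.29000e-01  4.91000e-01  2.40729e+02]
 [-7.21000e-01  4.91000e-01 -4.89000e-01  3.96173e+02]
 [ 1.80000e-02 -6.92000e-01 -7.22000e-01  6.90410e+02]
 [ 0.00000e+00  0.00000e+00  0.00000e+00  1.00000e+00]] [[445.48739524   0.         319.15168269]
 [  0.         445.48739524 237.97453834]
 [  0.           0.           1.        ]]
top [[ 2.600000e-02 -9.880000e-01  1.530000e-01  5.138470e+02]
 [-1.000000e+00 -2.600000e-02 -1.000000e-03  1.334200e+01]
 [ 5.000000e-03 -1.530000e-01 -9.880000e-01  1.028276e+03]
 [ 0.000000e+00  0.000000e+00  0.000000e+00  1.000000e+00]] [[512.32343701   0.         319.25054207]
 [  0.         512.32343701 242.06714356]
 [  0.           0.           1.        ]]
[[ 9.65000e-01 -0.00000e+00  2.62000e-01  1.83089e+02]
 [-2.62000e-01 -1.00000e-03  9.65000e-01  6.75234e+02]
 [-0.00000e+00 -1.00000e+00 -1.00000e-03  2.13304e+02]
 [ 0.00000e+00  0.00000e+00  0.00000e+00  1.00000e+00]]
```

View pics/scene0.png

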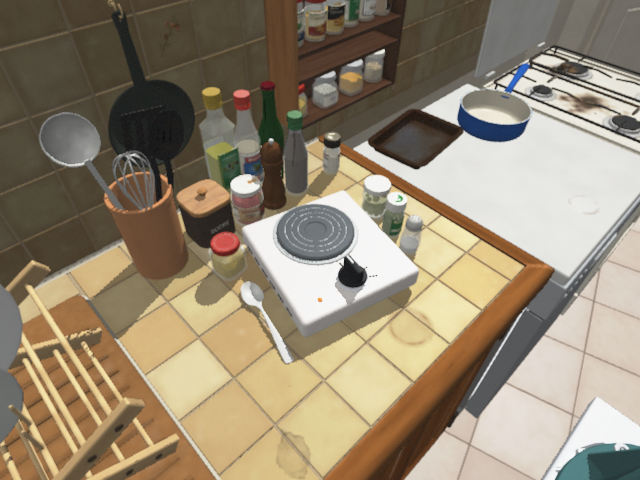

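View pics/top0.png

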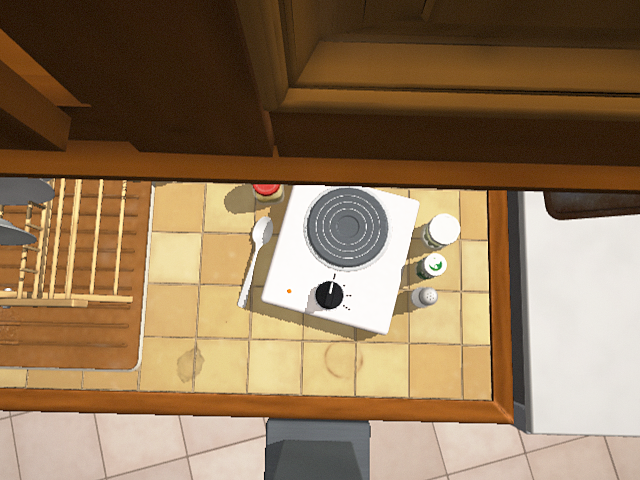

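Scene: hotplate with its dial at (351,271), spoon left of it, red-lid jar behind-left, and three jars to the right. Top: dial at (329,295), cooking plate centre at (347,227), and a wall cabinet covering rows under 190.

```bash
python3 - <<'E'
from h import *
c=read_camera("top"); im=c["pixels"]; s=read_camera("scene")
cr=im[262:332,250:400]; cv2.imwrite("pics/crop1.png",cv2.resize(cr,None,fx=5,fy=5,interpolation=cv2.INTER_CUBIC))
hsv=cv2.cvtColor(im,cv2.COLOR_BGR2HSV)
g=im.max(2); m=((g<60).astype(np.uint8)); m[:262]=0;m[332:]=0;m[:,:250]=0;m[:,400:]=0
n,l,st,ce=cv2.connectedComponentsWithStats(m)
for i in range(1,n):
    print(st[i],ce[i],ray(c,ce[i],56).round(1),ray(c,ce[i],98).round(1))
w=((hsv[...,1]<40)&(g>190)).astype(np.uint8);w[:187]=0;w[:,:262]=0;w[:,422:]=0;w[345:]=0
cnt=max(cv2.findContours(w,0,1)[0],key=cv2.contourArea); r=cv2.minAreaRect(cnt); print(r); 
for p in cv2.boxPoints(r): print(p,ray(c,p,56).round(1))
print("plate",ray(c,(347,227),60))
for p in [(440,231),(432,266),(425,297),(265,190),(262,225),(242,303)]: print(p,ray(c,p,80).round(),ray(c,p,10).round())
# scene dark dial
g=s["pixels"].max(2); m=(g<60).astype(np.uint8); m[:250]=0;m[300:]=0;m[:,:325]=0;m[:,385:]=0
n,l,st,ce=cv2.connectedComponentsWithStats(m)
for i in range(1,n):
  if st[i][4]>20: print("sc",st[i],ce[i],ray(s,ce[i],80).round(1))
E
```

```text
[329 262   2   1   2] [329.5 262. ] [626.   -8.5  56. ] [621.2  -7.5  98. ]
[332 263   1   1   1] [332. 263.] [624.2 -13.3  56. ] [619.5 -12.1  98. ]
[337 265   1   1   1] [337. 265.] [620.6 -22.9  56. ] [616.  -21.3  98. ]
[343 266   7   1   7] [346. 266.] [619.2 -40.1  56. ] [614.6 -37.8  98. ]
[351 266   1   1   1] [351. 266.] [619.4 -49.6  56. ] [614.9 -46.9  98. ]
[334 274   1   3   3] [334. 275.] [601.4 -17.6  56. ] [597.6 -16.3  98. ]
[333 278   1   1   1] [333. 278.] [595.6 -15.8  56. ] [592.1 -14.6  98. ]
[316 282  27  27 548] [328.59671533 295.32481752] [562.6  -8.2  56. ] [560.5  -7.3  98. ]
[350 295   1   1   1] [350. 295.] [564.3 -48.7  56. ] [562.1 -46.   98. ]
[346 307   1   1   1] [346. 307.] [541.6 -41.5  56. ] [540.4 -39.1  98. ]
((341.29876708984375, 250.87966918945312), (131.02145385742188, 137.72068786621094), 14.931416511535645)
[260.25726 300.53528] [549.5 120.4  56. ]
[295.74274 167.46472] [811.   62.1  56. ]
[422.34027 201.22406] [ 749.7 -186.4   56. ]
[386.8548  334.29462] [ 492.9 -118.8   56. ]
plate [694.0732102  -40.46373165  60.        ]
(440, 231) [ 687. -214.   80.] [ 700. -231.   10.]
(432, 266) [ 621. -199.   80.] [ 629. -215.   10.]
(425, 297) [ 563. -186.   80.] [ 567. -200.   10.]
(265, 190) [758. 118.  80.] [776. 126.  10.]
(262, 225) [690. 121.  80.] [703. 129.  10.]
(242, 303) [543. 151.  80.] [545. 161.  10.]
sc [339 257  27  30 470] [350.46382979 274.87446809] [553.2   4.7  80. ]
```

View pics/crop1.png

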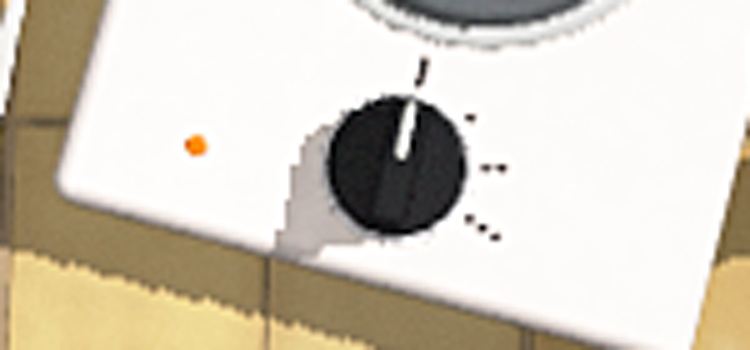

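{"name": "servo_tool", "arguments": {"xyz": [[0, -0.06, 0], [0, -0.1, 0], [0.04, -0.1, -0.04], [0.08, -0.1, -0.08], [0.12, -0.1, -0.12], [0.16, -0.1, -0.16], [0.2, -0.1, -0.2], [0.24, -0.1, -0.24], [0.28, -0.1, -0.28], [0.32, -0.1, -0.33], [0.36, -0.1, -0.37], [0.4, -0.1, -0.41], [0.44, -0.08, -0.45], [0.48, -0.06, -0.49], [0.52, -0.04, -0.53], [0.545, -0.03, -0.56], [0.545, -0.02, -0.56], [0.545, -0.02, -0.56], [0.545, -0.02, -0.56]], "turn": [[0, 0, 0], [0, 0, 0], [0, -0.03, 0], [0, -0.03, 0], [0, -0.03, 0], [0, -0.03, 0], [0, -0.03, 0], [0, -0.03, 0], [0, -0.03, 0], [0, -0.03, 0], [0, -0.03, 0], [0, -0.03, 0], [0, -0.03, 0], [0, -0.03, 0], [0, -0.03, 0], [0, -0.03, 0], [0, -0.03, 0], [0, -0.03, 0], [0, -0.03, 0]], "jaw": [100, 100, 100, 100, 100, 100, 100, 100, 100, 100, 100, 100, 100, 100, 100, 100, 100, 100, 100]}}

```text
time_s: 2.58
tcp_pos: [562.4, -6.8, 234.3]
tool_rot: [-1.571, -0.0, -0.234]
contact_force: [-0.4, -0.3, 0.2]
width: 1.002
```

```bash
python3 - <<'E'
from h import *
s=read_state(); c=read_camera("wrist"); T=Ttool(s)@np.array(c["T_tool_cam"])
cv2.imwrite("pics/w1.png",c["pixels"]); print(s["tcp_pos"],s["tool_rot"],s["contact_force"],s["q"].round(2)); print(T.round(3),c["mtx"])
P=np.linalg.inv(T)@[562,-8,98,1]; p=np.array(c["mtx"])@P[:3]; print(p/p[2])
E
```

```text
[562.38828628  -6.82586998 234.31082171] [-1.57130578e+00 -2.73831520e-04 -2.33754405e-01] [-0.44221799 -0.32545831  0.16109218] [-0.05  0.14  2.   -0.    1.   -1.39]
[[ 2.32000e-01  9.37000e-01  2.63000e-01  4.87792e+02]
 [ 9.73000e-01 -2.23000e-01 -6.30000e-02  1.19510e+01]
 [-0.00000e+00  2.70000e-01 -9.63000e-01  4.05395e+02]
 [ 0.00000e+00  0.00000e+00  0.00000e+00  1.00000e+00]] [[345.93991469   0.         319.84747681]
 [  0.         345.93991469 237.69121276]
 [  0.           0.           1.        ]]
[317.55309353 227.66576269   1.        ]
```

View pics/w1.png

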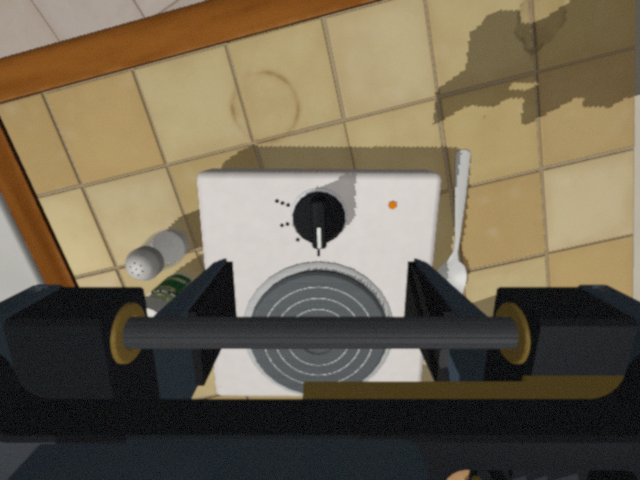

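Wrist view: the bar is upright, with its pointer along (319,228)-(319,248). The disc centre is near (319,217), and the housing sides lie square to the image, so yaw is aligned.

```bash
python3 - <<'E'
from h import *
s=read_state(); c=read_camera("wrist"); T=Ttool(s)@np.array(c["T_tool_cam"]); im=c["pixels"]
g=im.max(2); m=(g<70).astype(np.uint8); m[:180]=0;m[258:]=0;m[:,:285]=0;m[:,350:]=0
n,l,st,ce=cv2.connectedComponentsWithStats(m); i=1+st[1:,4].argmax(); print(st[i],ce[i])
x,y,w,h,_=st[i]
for u in (x,x+w/2,x+w): print(ray(c,(u,213),69,T).round(1))
print("top edge/bottom edge",ray(c,(x+w/2,y),69,T).round(1),ray(c,(x+w/2,y+h),69,T).round(1))
# pointer: bright pixels within x 312..326, y 222..252
b=np.argwhere(g[224:250,312:327]>150)+[224,312]; b=b[:,::-1]
pts=np.array([ray(c,p,98,T)[:2] for p in b.astype(float)])
v=cv2.fitLine(pts.astype(np.float32),cv2.DIST_HUBER,0,.01,.01).ravel(); print(len(b),b.min(0),b.max(0),"line",v,"yaw",np.arctan2(v[1],v[0]))
for p in [(319,254),(283,225),(278,201),(284,203)]: print(p,ray(c,p,56,T).round(1))
cv2.imwrite("pics/w1c.png",cv2.resize(im[170:270,250:400],None,fx=5,fy=5,interpolation=cv2.INTER_CUBIC))
E
```

```text
[ 294  192   51   56 1973] [318.73644197 216.37810441]
[549.3 -29.1  69. ]
[555.1  -4.5  69. ]
[560.9  20.   69. ]
top edge/bottom edge [5.348e+02 3.000e-01 6.900e+01] [590.4 -13.   69. ]
102 [312 228] [326 249] line [ 9.8630393e-01 -1.6493806e-01  5.7261298e+02 -9.3707743e+00] yaw -0.16569522
(319, 254) [600.8 -16.   56. ]
(283, 225) [561.3 -45.   56. ]
(278, 201) [535.8 -43.4  56. ]
(284, 203) [539.2 -38.   56. ]
```

View pics/w1c.png

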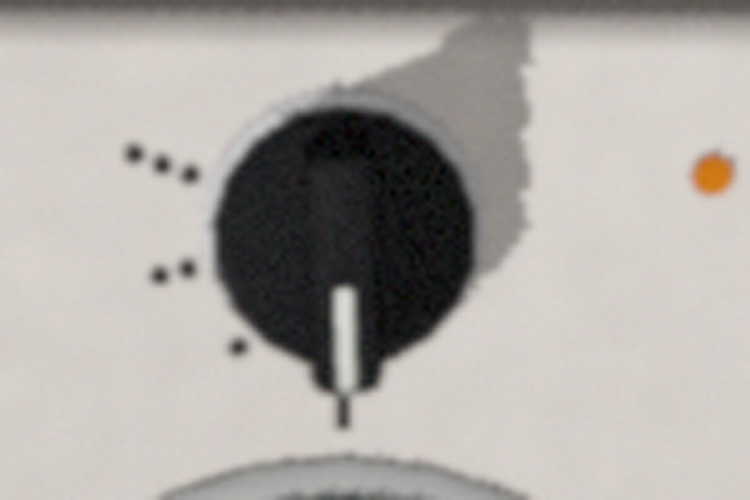

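{"name": "servo_tool", "arguments": {"xyz": [[-0.0025, 0.03, 0], [-0.0025, 0.06, 0], [-0.0025, 0.09, 0], [-0.0025, 0.115, 0], [-0.0025, 0.135, 0], [-0.0025, 0.148, 0], [-0.0025, 0.156, 0], [-0.0025, 0.158, 0], [-0.0025, 0.158, 0], [-0.0025, 0.158, 0]], "turn": [[0, 0, 0], [0, 0, 0], [0, 0, 0], [0, 0, 0], [0, 0, 0], [0, 0, 0], [0, 0, 0], [0, 0, 0], [0, 0, 0], [0, 0, 0]], "jaw": [50, 50, 50, 50, 50, 50, 50, 50, 50, 50]}}

```text
time_s: 3.92
tcp_pos: [560.6, -6.5, 77.0]
tool_rot: [-1.571, -0.002, -0.234]
contact_force: [-0.3, -0.2, -0.5]
width: 0.504
```

```bash
python3 - <<'E'
from h import *
s=read_state(); c=read_camera("wrist"); cv2.imwrite("pics/w2.png",c["pixels"]); print(s["tcp_pos"],s["contact_force"],s["width"])
T=np.array(c["T_tool_cam"])
P=np.linalg.inv(T)@[0,0,0,1]; p=np.array(c["mtx"])@P[:3]; print(p/p[2])
E
```

```text
[560.63157376  -6.45768402  77.03894017] [-0.28284506 -0.1662404  -0.52877843] 0.5036643171406873
[318.12983771 289.50437849   1.        ]
```

View pics/w2.png

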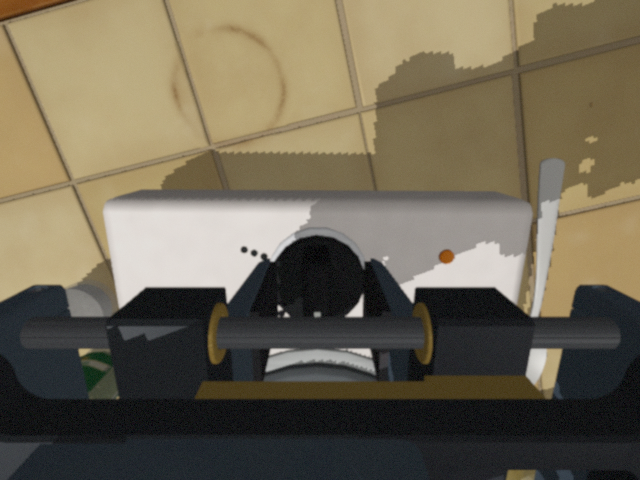

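The bar at (317,280) is centred between the fingers at (245,300) and (390,300). Closing on it gently.

{"name": "servo_tool", "arguments": {"xyz": [[0, 0, 0], [0, 0, 0], [0, 0, 0], [0, 0, 0], [0, 0, 0], [0, 0, 0], [0, 0, 0], [0, 0, 0]], "turn": [[0, 0, 0], [0, 0, 0], [0, 0, 0], [0, 0, 0], [0, 0, 0], [0, 0, 0], [0, 0, 0], [0, 0, 0]], "jaw": [30, 20, 10, 5, 5, 5, 5, 5], "grip_force": 30}}

```text
time_s: 4.97
tcp_pos: [560.1, -7.4, 76.9]
tool_rot: [-1.573, -0.001, -0.233]
contact_force: [-2.7, -12.7, 2.2]
width: 0.152
```

```bash
python3 - <<'E'
from h import *
s=read_state(); print(s["tcp_pos"],s["tool_rot"],s["contact_force"],s["moment"],s["width"]*91)
E
```

```text
[560.13323789  -7.43987825  76.90456032] [-1.57273567e+00 -8.82837434e-04 -2.32989901e-01] [ -2.66108766 -12.69842865   2.23019145] [-2.31365758  0.57861019  0.07243991] 13.819385209239034
```

{"name": "servo_tool", "arguments": {"xyz": [[0, 0, 0], [0, 0, 0]], "turn": [[0, 0, 0], [0, 0, 0]], "jaw": [5, 5]}}

```text
time_s: 5.22
tcp_pos: [560.1, -7.6, 76.9]
tool_rot: [-1.573, -0.001, -0.233]
contact_force: [-0.9, -4.1, 1.0]
width: 0.151
```

{"name": "servo_tool", "arguments": {"xyz": [[0, -0.001, -0.0003], [0, -0.002, -0.0003], [0, -0.003, -0.0003], [0, -0.004, -0.0003], [0, -0.005, -0.0003], [0, -0.005, -0.0003]], "turn": [[0, 0, 0], [0, 0, 0], [0, 0, 0], [0, 0, 0], [0, 0, 0], [0, 0, 0]], "jaw": [5, 5, 5, 5, 5, 5], "grip_force": 40}}

```text
time_s: 5.98
tcp_pos: [560.0, -7.8, 82.0]
tool_rot: [-1.573, -0.001, -0.233]
contact_force: [1.4, 3.5, -2.1]
width: 0.149
```

{"name": "servo_tool", "arguments": {"xyz": [[0, -0.001, 0], [0, -0.002, 0], [0, -0.003, 0], [0, -0.004, 0], [0, -0.004, 0]], "turn": [[0, 0, 0], [0, 0, 0], [0, 0, 0], [0, 0, 0], [0, 0, 0]], "jaw": [5, 5, 5, 5, 5]}}

```text
time_s: 6.6
tcp_pos: [560.0, -7.8, 86.2]
tool_rot: [-1.573, -0.001, -0.233]
contact_force: [1.2, 2.9, -2.9]
width: 0.15
```

```bash
python3 - <<'E'
from h import *
s=read_state(); c=read_camera("wrist"); cv2.imwrite("pics/w3.png",c["pixels"][200:330,200:440].repeat(3,0).repeat(3,1)); print(s["tcp_pos"],s["contact_force"],s["moment"])
E
```

```text
[560.0258178   -7.76977689  86.18885661] [ 1.21717977  2.92572062 -2.94734656] [ 0.72459685 -0.25745431  0.01435531]
```

View pics/w3.png

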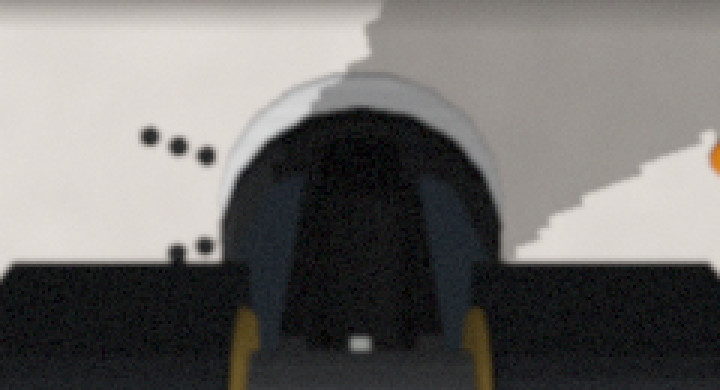

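The dial has risen, with the bezel ring showing clear beneath it at (360,90), after about 9.3 mm of lift. I'll creep up to feel the stop.

{"name": "servo_tool", "arguments": {"xyz": [[0, -0.0003, 0], [0, -0.0006, 0], [0, -0.0006, 0]], "turn": [[0, 0, 0], [0, 0, 0], [0, 0, 0]], "jaw": [5, 5, 5]}}

```text
time_s: 7.02
tcp_pos: [560.0, -7.8, 86.8]
tool_rot: [-1.573, -0.001, -0.233]
contact_force: [2.6, 3.6, -6.1]
width: 0.156
```

{"name": "servo_tool", "arguments": {"xyz": [[0, 0, 0], [0, 0, 0], [0, 0, 0], [0, 0, 0]], "turn": [[0, 0.05, 0], [0, 0.1, 0], [0, 0.15, 0], [0, 0.15, 0]], "jaw": [5, 5, 5, 5]}}

```text
time_s: 7.52
tcp_pos: [560.0, -7.8, 86.8]
tool_rot: [-1.573, -0.001, -0.383]
contact_force: [2.1, 3.3, -5.4]
width: 0.151
```

```bash
python3 - <<'E'
from h import *
s=read_state(); print(s["tcp_pos"],s["tool_rot"],s["contact_force"],s["moment"])
E
```

```text
[560.049406    -7.75519084  86.78083338] [-1.57262155e+00 -1.08693307e-03 -3.82830508e-01] [ 2.09842488  3.31973203 -5.38792647] [ 0.80666758 -0.46428756 -0.04426419]
```

{"name": "servo_tool", "arguments": {"xyz": [[0, 0, 0], [0, 0, 0], [0, 0, 0], [0, 0, 0]], "turn": [[0, 0.04, 0], [0, 0.08, 0], [0, 0.12, 0], [0, 0.12, 0]], "jaw": [5, 5, 5, 5]}}

```text
time_s: 8.02
tcp_pos: [560.1, -7.7, 86.8]
tool_rot: [-1.572, -0.001, -0.502]
contact_force: [2.7, 3.8, -5.9]
width: 0.151
```

```bash
python3 - <<'E'
from h import *
s=read_state(); print(s["tcp_pos"],s["tool_rot"],s["contact_force"],s["moment"])
E
```

```text
[560.07603123  -7.7140168   86.77848016] [-1.57239126e+00 -1.32879457e-03 -5.01626048e-01] [ 2.67029094  3.79435062 -5.87924106] [ 0.83130241 -0.49668197 -0.06816088]
```

{"name": "servo_tool", "arguments": {"xyz": [[0, 0, 0], [0, 0, 0], [0, 0, 0], [0, 0, 0], [0, 0, 0], [0, 0, 0], [0, 0, 0]], "turn": [[0, 0.08, 0], [0, 0.16, 0], [0, 0.24, 0], [0, 0.32, 0], [0, 0.4, 0], [0, 0.48, 0], [0, 0.5, 0]], "jaw": [5, 5, 5, 5, 5, 5, 5]}}

```text
time_s: 8.9
tcp_pos: [560.2, -7.6, 86.8]
tool_rot: [-1.571, -0.002, -1.001]
contact_force: [2.9, 3.8, -6.6]
width: 0.149
```

```bash
python3 - <<'E'
from h import *
s=read_state(); print(s["tcp_pos"],s["tool_rot"],s["contact_force"],s["moment"],s["q"])
E
```

```text
[560.21603214  -7.63250554  86.79644214] [-1.57125591 -0.0019997  -1.00133928] [ 2.91705446  3.82613683 -6.59544899] [ 0.97599323 -0.60578934  0.05624052] [-0.05431446  0.35243821  2.06419225 -0.00285513  0.72416922 -0.62163315]
```

{"name": "servo_tool", "arguments": {"xyz": [[0, 0, 0], [0, 0, 0], [0, 0, 0], [0, 0, 0], [0, 0, 0], [0, 0, 0], [0, 0, 0], [0, 0, 0]], "turn": [[0, 0.08, 0], [0, 0.16, 0], [0, 0.24, 0], [0, 0.32, 0], [0, 0.4, 0], [0, 0.48, 0], [0, 0.55, 0], [0, 0.55, 0]], "jaw": [5, 5, 5, 5, 5, 5, 5, 5]}}

```text
time_s: 9.9
tcp_pos: [560.4, -7.6, 86.9]
tool_rot: [-1.57, -0.002, -1.55]
contact_force: [3.2, 3.7, -5.4]
width: 0.153
```

```bash
python3 - <<'E'
from h import *
s=read_state(); c=read_camera("wrist"); cv2.imwrite("pics/w4.png",c["pixels"]); print(s["tcp_pos"],s["tool_rot"],s["contact_force"],s["moment"])
E
```

```text
[560.42690893  -7.62540321  86.8672437 ] [-1.56966863 -0.00194151 -1.54988349] [ 3.24327218  3.67309876 -5.41635445] [ 0.74479917 -0.66587125  0.00638864]
```

View pics/w4.png

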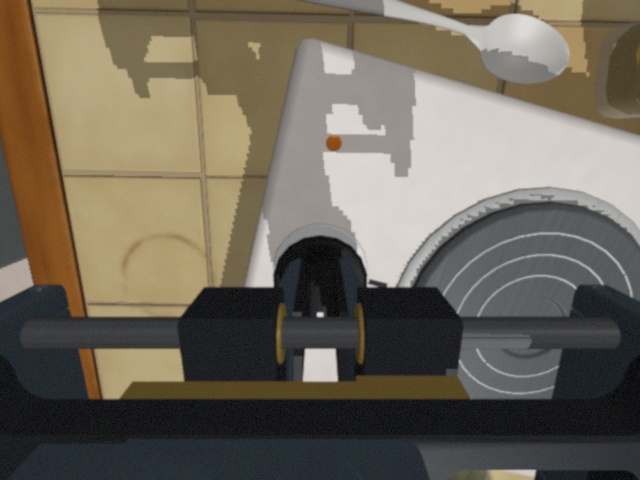

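The pointer end of the bar at (322,315) now faces the two-dot side, and the moment is near zero. I'll open, rise, shut the fingers and press from above, so the dial can centre itself in the notch.

{"name": "servo_tool", "arguments": {"xyz": [[0, 0, 0], [0, 0, 0], [0, 0, 0], [0, 0, 0], [0, -0.015, 0], [0, -0.03, 0], [0, -0.04, 0], [0, -0.04, 0], [0, -0.04, 0], [0, -0.04, 0], [0, -0.04, 0], [0, -0.04, 0]], "turn": [[0, 0, 0], [0, 0, 0], [0, 0, 0], [0, 0, 0], [0, 0, 0], [0, 0, 0], [0, 0, 0], [0, 0, 0], [0, 0, 0], [0, 0, 0], [0, 0, 0], [0, 0, 0]], "jaw": [20, 28, 34, 40, 40, 40, 40, 20, 0, 0, 0, 0], "grip_force": 20}}

```text
time_s: 11.45
tcp_pos: [560.3, -7.5, 126.7]
tool_rot: [-1.57, -0.002, -1.549]
contact_force: [-0.2, -0.2, -0.6]
width: 0.004
```

```bash
python3 - <<'E'
from h import *
s=read_state(); c=read_camera("wrist"); cv2.imwrite("pics/w5.png",c["pixels"]); print(s["tcp_pos"],s["tool_rot"],s["contact_force"],s["moment"],s["width"])
c=read_camera("scene");cv2.imwrite("pics/s5.png",c["pixels"][210:320,280:440].repeat(5,0).repeat(5,1))
E
```

```text
[560.29351371  -7.53336288 126.65910343] [-1.57004966 -0.00190529 -1.54891815] [-0.24379169 -0.233101   -0.60881052] [-0.11733865  0.04743436  0.0303506 ] 0.003938606745579702
```

View pics/w5.png

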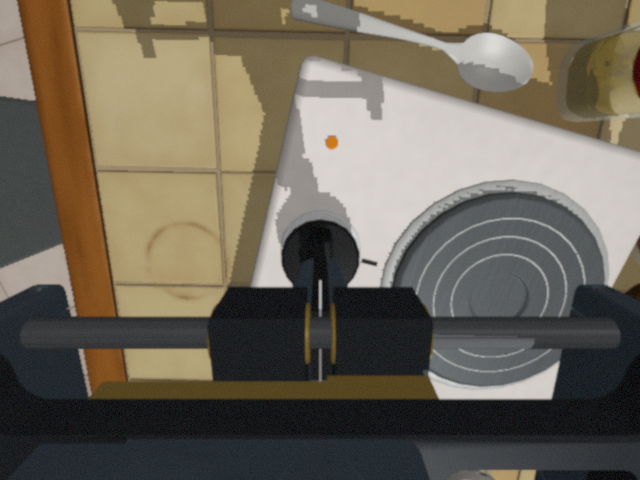

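The shut fingers sit over the bar's middle at (320,270), with the dial still raised and turned. Descending to feel it.

{"name": "servo_tool", "arguments": {"xyz": [[0, 0.006, 0], [0, 0.012, 0], [0, 0.016, 0], [0, 0.017, 0], [0, 0.018, 0], [0, 0.019, 0], [0, 0.019, 0]], "turn": [[0, 0, 0], [0, 0, 0], [0, 0, 0], [0, 0, 0], [0, 0, 0], [0, 0, 0], [0, 0, 0]], "jaw": [0, 0, 0, 0, 0, 0, 0]}}

```text
time_s: 12.42
tcp_pos: [560.5, -7.6, 107.9]
tool_rot: [-1.57, -0.002, -1.549]
contact_force: [0.3, 0.4, 1.5]
width: 0.003
```

{"name": "servo_tool", "arguments": {"xyz": [[0, 0.0005, 0], [0, 0.001, 0], [0, 0.0015, 0], [0, 0.0015, 0]], "turn": [[0, 0, 0], [0, 0, 0], [0, 0, 0], [0, 0, 0]], "jaw": [0, 0, 0, 0]}}

```text
time_s: 12.92
tcp_pos: [560.5, -7.5, 106.4]
tool_rot: [-1.57, -0.002, -1.549]
contact_force: [-0.3, 0.1, 3.4]
width: 0.005
```

{"name": "servo_tool", "arguments": {"xyz": [[0, 0.0004, 0], [0, 0.0008, 0], [0, 0.001, 0], [0, 0.001, 0]], "turn": [[0, 0, 0], [0, 0, 0], [0, 0, 0], [0, 0, 0]], "jaw": [0, 0, 0, 0]}}

```text
time_s: 13.42
tcp_pos: [560.5, -7.6, 105.4]
tool_rot: [-1.57, -0.002, -1.549]
contact_force: [-1.0, 0.8, 3.1]
width: 0.007
```

{"name": "servo_tool", "arguments": {"xyz": [[0, 0.0004, 0], [0, 0.0008, 0], [0, 0.001, 0], [0, 0.001, 0]], "turn": [[0, 0, 0], [0, 0, 0], [0, 0, 0], [0, 0, 0]], "jaw": [0, 0, 0, 0]}}

```text
time_s: 13.92
tcp_pos: [560.5, -7.6, 104.3]
tool_rot: [-1.57, -0.002, -1.549]
contact_force: [-1.9, 0.8, 3.6]
width: 0.003
```

{"name": "servo_tool", "arguments": {"xyz": [[0, 0.0004, 0], [0, 0.0008, 0], [0, 0.0012, 0], [0, 0.0012, 0]], "turn": [[0, 0, 0], [0, 0, 0], [0, 0, 0], [0, 0, 0]], "jaw": [0, 0, 0, 0]}}

```text
time_s: 14.42
tcp_pos: [560.5, -7.6, 103.1]
tool_rot: [-1.57, -0.002, -1.549]
contact_force: [-1.2, 0.8, 2.5]
width: 0.007
```

{"name": "servo_tool", "arguments": {"xyz": [[0, 0.0004, 0], [0, 0.0008, 0], [0, 0.0012, 0], [0, 0.0012, 0]], "turn": [[0, 0, 0], [0, 0, 0], [0, 0, 0], [0, 0, 0]], "jaw": [0, 0, 0, 0]}}

```text
time_s: 14.92
tcp_pos: [560.5, -7.6, 101.8]
tool_rot: [-1.57, -0.002, -1.549]
contact_force: [-0.0, 0.9, 2.2]
width: 0.002
```

```bash
python3 - <<'E'
from h import *
s=read_state(); print(s["tcp_pos"],s["contact_force"],s["moment"],s["width"])
E
```

```text
[560.4995195   -7.58319738 101.81136227] [-0.04144707  0.87514378  2.20103863] [0.08549231 0.09036654 0.04023951] 0.001608229838375713
```

{"name": "servo_tool", "arguments": {"xyz": [[0, 0.0005, 0], [0, 0.001, 0], [0, 0.0015, 0], [0, 0.002, 0], [0, 0.002, 0]], "turn": [[0, 0, 0], [0, 0, 0], [0, 0, 0], [0, 0, 0], [0, 0, 0]], "jaw": [0, 0, 0, 0, 0]}}

```text
time_s: 15.55
tcp_pos: [560.5, -7.6, 99.8]
tool_rot: [-1.57, -0.002, -1.549]
contact_force: [-0.7, 0.6, 2.1]
width: 0.007
```

{"name": "servo_tool", "arguments": {"xyz": [[0, 0.0004, 0], [0, 0.0008, 0], [0, 0.001, 0], [0, 0.001, 0]], "turn": [[0, 0, 0], [0, 0, 0], [0, 0, 0], [0, 0, 0]], "jaw": [0, 0, 0, 0]}}

```text
time_s: 16.05
tcp_pos: [560.5, -7.6, 98.7]
tool_rot: [-1.57, -0.002, -1.549]
contact_force: [-0.1, 0.6, 3.1]
width: 0.008
```

{"name": "servo_tool", "arguments": {"xyz": [[0, 0.0003, 0], [0, 0.0006, 0], [0, 0.0006, 0]], "turn": [[0, 0, 0], [0, 0, 0], [0, 0, 0]], "jaw": [0, 0, 0]}}

```text
time_s: 16.42
tcp_pos: [560.5, -7.6, 98.1]
tool_rot: [-1.57, -0.002, -1.549]
contact_force: [-0.1, 0.8, 3.9]
width: 0.006
```

{"name": "servo_tool", "arguments": {"xyz": [[0, 0.0003, 0], [0, 0.0006, 0], [0, 0.0006, 0]], "turn": [[0, 0, 0], [0, 0, 0], [0, 0, 0]], "jaw": [0, 0, 0]}}

```text
time_s: 16.8
tcp_pos: [560.5, -7.6, 97.5]
tool_rot: [-1.57, -0.002, -1.549]
contact_force: [-0.1, 0.7, 2.9]
width: 0.002
```

{"name": "servo_tool", "arguments": {"xyz": [[0, 0.0003, 0], [0, 0.0006, 0], [0, 0.0006, 0]], "turn": [[0, 0, 0], [0, 0, 0], [0, 0, 0]], "jaw": [0, 0, 0]}}

```text
time_s: 17.18
tcp_pos: [560.5, -7.6, 96.8]
tool_rot: [-1.57, -0.002, -1.549]
contact_force: [0.9, 0.8, 3.9]
width: 0.002
```

{"name": "servo_tool", "arguments": {"xyz": [[0, 0.0003, 0], [0, 0.0006, 0], [0, 0.0006, 0]], "turn": [[0, 0, 0], [0, 0, 0], [0, 0, 0]], "jaw": [0, 0, 0]}}

```text
time_s: 17.55
tcp_pos: [560.5, -7.6, 96.2]
tool_rot: [-1.57, -0.002, -1.549]
contact_force: [-0.0, 1.8, 2.5]
width: 0.009
```

{"name": "servo_tool", "arguments": {"xyz": [[0, 0.0003, 0], [0, 0.0006, 0], [0, 0.0006, 0]], "turn": [[0, 0, 0], [0, 0, 0], [0, 0, 0]], "jaw": [0, 0, 0]}}

```text
time_s: 17.92
tcp_pos: [560.5, -7.6, 95.8]
tool_rot: [-1.57, -0.002, -1.549]
contact_force: [-1.1, 1.4, 6.5]
width: 0.006
```

{"name": "servo_tool", "arguments": {"xyz": [[0, 0.0003, 0], [0, 0.0006, 0], [0, 0.0006, 0]], "turn": [[0, 0, 0], [0, 0, 0], [0, 0, 0]], "jaw": [0, 0, 0]}}

```text
time_s: 18.3
tcp_pos: [560.6, -7.6, 95.6]
tool_rot: [-1.57, -0.002, -1.549]
contact_force: [-3.2, 1.4, 12.2]
width: 0.005
```

{"name": "servo_tool", "arguments": {"xyz": [[0, 0.0003, 0], [0, 0.0006, 0], [0, 0.0007, 0], [0, 0.0007, 0], [0, 0.0007, 0]], "turn": [[0, 0, 0], [0, 0, 0], [0, 0, 0], [0, 0, 0], [0, 0, 0]], "jaw": [0, 0, 0, 0, 0]}}

```text
time_s: 18.92
tcp_pos: [560.7, -7.6, 95.4]
tool_rot: [-1.57, -0.002, -1.549]
contact_force: [-5.1, 1.5, 15.8]
width: 0.007
```

{"name": "servo_tool", "arguments": {"xyz": [[0, 0.0003, 0], [0, 0.0006, 0], [0, 0.0007, 0], [0, 0.0007, 0], [0, 0.0007, 0]], "turn": [[0, 0, 0], [0, 0, 0], [0, 0, 0], [0, 0, 0], [0, 0, 0]], "jaw": [0, 0, 0, 0, 0]}}

```text
time_s: 19.55
tcp_pos: [560.7, -7.6, 95.4]
tool_rot: [-1.57, -0.002, -1.549]
contact_force: [-5.6, 0.4, 15.2]
width: 0.005
```

{"name": "servo_tool", "arguments": {"xyz": [[0, 0.0004, 0], [0, 0.0008, 0], [0, 0.0009, 0], [0, 0.0009, 0], [0, 0.0009, 0]], "turn": [[0, 0, 0], [0, 0, 0], [0, 0, 0], [0, 0, 0], [0, 0, 0]], "jaw": [0, 0, 0, 0, 0]}}

```text
time_s: 20.18
tcp_pos: [560.8, -7.6, 95.3]
tool_rot: [-1.57, -0.002, -1.549]
contact_force: [-7.0, 0.8, 19.5]
width: 0.004
```

A firm press was felt: 19.5 N at the tool, so about 14 N on the seat. Now letting go.

{"name": "servo_tool", "arguments": {"xyz": [[0, -0.001, 0], [0, -0.01, 0], [0, -0.04, 0], [0, -0.08, 0], [0, -0.12, 0], [0, -0.14, 0], [0, -0.14, 0], [0, -0.14, 0]], "turn": [[0, 0, 0], [0, 0, 0], [0, 0, 0], [0, 0, 0], [0, 0, 0], [0, 0, 0], [0, 0, 0], [0, 0, 0]], "jaw": [0, 0, 0, 0, 0, 0, 0, 0]}}

```text
time_s: 21.18
tcp_pos: [559.9, -7.3, 233.7]
tool_rot: [-1.572, -0.002, -1.549]
contact_force: [-0.2, 0.9, 0.3]
width: 0.003
```

```bash
python3 - <<'E'
from h import *
s=read_state(); c=read_camera("wrist"); print(s["tcp_pos"],s["contact_force"])
T=Ttool(s)@np.array(c["T_tool_cam"]); p=np.linalg.inv(T)@[560,-7,90,1]; p=np.array(c["mtx"])@p[:3]; u,v=(p[:2]/p[2]).astype(int); print(u,v)
cv2.imwrite("pics/w6.png",cv2.resize(c["pixels"][v-60:v+60,u-80:u+80],None,fx=5,fy=5,interpolation=cv2.INTER_CUBIC))
E
```

```text
[559.93299917  -7.30033369 233.74624404] [-0.18410795  0.87840524  0.27326849]
320 225
```

View pics/w6.png

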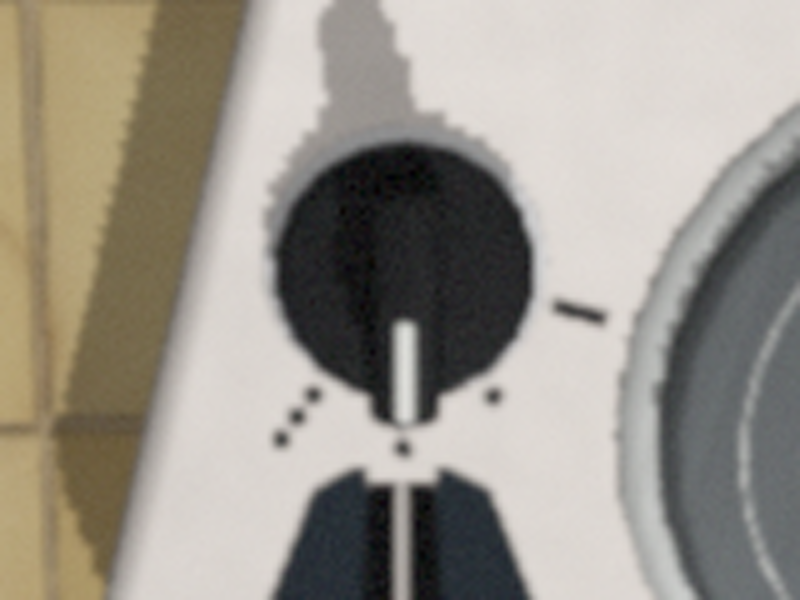

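The dial is low in its bezel. Its white pointer (405,370) lies over the two-dot mark (403,448), and the tool is well clear.

```bash
python3 -c "
from bench import job; print(job.finish_job())"
```

```text
the job is handed in; nothing more can be done
None
```

I set the hotplate to the two-dot setting, pressed the dial home and handed the job in at about 21 s. No verdict was reported.

- **Pull and turn:** I gripped the dial bar and lifted it about 9.9 mm while it still pointed to off. I then turned it clockwise by about 1.32 rad, and it turned freely with at most about 0.07 N m.
- **Press:** I let go and pressed from above with shut fingers so the dial could centre itself in the notch. It slid in against about 2–4 N and met the seat about 2 mm below its starting height. The press peaked at 19.5 N at the tool, or about 14 N on the seat after friction.
- **Last checks:** The final wrist picture showed the dial low in its bezel, the pointer on the two dots and the gripper well clear. The residual tool force was under 1 N.
- **Not checked:** I inferred the seat force from the tool reading, because it can't be measured directly. I took no closing picture of the jars, shaker, spice pot and spoon, but I saw no unexpected contact forces during the moves.

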